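# Centre the laser level on its pedestal

### The job

The small laser level stands off-centre on its round pedestal. Nudge it with light taps or pushes of a fingertip, low on its body because it tips easily, until it stands upright in the middle of the pedestal's top, inside the engraved ring with the ring showing all the way round. Do not grip it, lift it, tip it over or hit it hard, leave the other things where they are, and finish clear of it.

Things in the scene. Friction and masses are not known exactly. Their poses are not given: they have to be found in the camera images.
- laser: Small laser level, loose, round about its upright z axis, 66 mm high, 0.2 to 0.33 kg. From below: black foot 32 mm across (height 0-8 mm), grey belt 52 mm across, sides upright (8-20 mm), grey cone 51 to 38 mm across (20-44), black head 36 mm across (44-66). Origin: centre of the foot's underside. Friction 0.5 to 0.7: pushed on the belt it slides, higher up it tips. Starts 18 to 27 mm off-centre, any direction.
- pedestal_top (a point): Centre of the pedestal's flat round top, on its surface, 66 mm above the bench; z up. The top is an aluminium disc 90 mm across, 8 mm thick, on a 30 mm column with an 84 mm round foot, screwed down, immovable. A dark ring, 64 mm inner and 68 mm outer diameter, is engraved round the centre: with the laser level centred, an even 6 mm gap shows between its belt and the ring.
- board: Grey setting-out board lying fixed on the bench, 340 (x) x 440 (y) x 6 mm, carrying the pedestal near its middle and the bystanders. Origin: centre of its underside.
- tape_measure: Bystander: white tape measure, 72 x 36 x 55 mm, loose on the board; to be left alone. Origin: centre of its underside.
- screw_jar: Bystander: screw jar with a lid, 48 mm across, 55 mm high, loose on the board; to be left alone. Origin: centre of its underside.
- tape_roll: Bystander: roll of tape lying flat, 84 mm across, 25 mm high, loose on the board; to be left alone. Origin: centre of its underside.
- bit_case: Bystander: flat black bit case, 64 x 85 x 22 mm, loose on the board; to be left alone. Origin: centre of its underside.
- screwdriver: Bystander: screwdriver lying down, about 180 mm long and under 40 mm high, loose on the board; to be left alone. Origin: the underside, near the middle of its length.
- wood_block: Bystander: small wooden block, 40 x 70 x 30 mm, loose on the board; to be left alone. Origin: centre of its underside.
Things that resemble listed ones, but are neither listed nor needed, are in the scene too. What is meant by the laser is not orange, and is the larger of those in its own colour.

How it is judged (in metres and radians):
On the way:
1. a fingertip touches the laser level (contact force between laser and the fingers above 0.1 N).
At the end, for the whole second after the job is handed in: The laser level stands upright (within 0.06 rad) and at rest on the pedestal's top, its centre within 6 mm of the centre of the top, so that its belt lies inside the ring; every bystander is within 15 mm of its start (horizontal distance between laser and pedestal_top below 0.006 m and angle between laser's own z axis and vertical below 0.06 rad and z of laser in the frame of pedestal_top between -0.003 and 0.003 m and linear speed of laser below 0.02 m/s and distance of each of tape_measure, screw_jar, tape_roll, bit_case, screwdriver, wood_block from where it was at the start of the episode below 0.015 m); the robot touches nothing.
It fails at once if the laser level is tipped by more than 0.4 rad (angle between laser's own z axis and vertical above 0.4 rad).
It fails at once if the laser level is lifted (more than 10 mm off the pedestal's top) (z of laser in the frame of pedestal_top above 0.01 m).
It fails at once if the laser level falls off the pedestal (z of laser in the frame of pedestal_top below -0.01 m).
It fails at once if the laser level is gripped or hit hard (more than 15 N from the robot) (contact force between laser and the fingers above 15 N or contact force between laser and the arm above 15 N).
It fails at once if a bystander is moved by more than 15 mm (not (distance of each of tape_measure, screw_jar, tape_roll, bit_case, screwdriver, wood_block from where it was at the start of the episode below 0.015 m)).
It also fails if it takes over 48 s, if anything falls off the work surface, if the arm or the gripper's body presses on something with over 40 N, if the wrist force passes 120 N, or if a joint passes its speed limit or range.

### The arm

A 6-joint arm with a two-finger parallel gripper is mounted at the origin on the work surface. World frame = base frame: x ahead of the robot, y to its left, z up, the work surface at z = 0. Lengths are in mm, angles in rad, forces in N, time in s.
With the tool pointing down it reaches from about 400 to 925 mm from the base axis. Payload 12.5 kg.
Tool frame: the origin (TCP) lies on the mounting face of the last link; the fingertips stand 190 mm ahead of it and the grasp point (between the pads) lies 171 mm ahead of it (env.grasp_offset is the distance from the TCP to the grasp point, in mm); z points along the fingers, y is the direction in which the jaws open and shut (so a half turn about z gives the same grasp; the last joint's range is limited). The gripper opens to 95 mm and grips with 3 to 60 N. Pads are 20 mm wide; open, the fingers measure 119 mm over their backs; the gripper's body (75 mm by 180 mm) begins 59 mm behind the grasp point.
Start: joints at [1.158, 0.491, 1.559, -0, 1.092, -0.106], TCP at [188.732, 595.823, 404.761] pointing down, gripper open.
Joint ranges: [-3.1, 3.1], [-0.84, 2.19], [0.05, 2.79], [-1.13, 4.28], [0.06, 2.93], [-2.69, 2.69]. Speed limits (rad/s): [2.22, 2.22, 2.79, 3.14, 3.14, 3.14].

### API

Orientations are given as [roll, pitch, yaw] about the fixed x, y, z axes, in that order (R = Rz(yaw) Ry(pitch) Rx(roll)).
In Python, from cell import env, viewer gives the robot as it stands.
- The arm moves only by the tool play_rows, never from a script. Its argument "increments" is a list of rows, each an object of numbers: "dx", "dy", "dz": the shift along the tool's x, y, z in mm; "rx", "ry", "rz": the turn, a rotation vector about the tool's x, y, z in units of 6 degrees (1.0 is 6 degrees). A call has 1 to 8 rows; each row is the pose to reach, as a shift and turn from the pose measured when the call began, along the tool's axes at that moment; what a row does not reach only later rows make up. A row lasts 1/12 s, in which the tool goes at most 41.7 mm and 7.16 degrees, less where a joint would pass 70% of its speed; a pose out of reach is approached as far as the arm can. A call with a gripper value outside its range is refused whole. "fingers" is the opening, from 0 (shut) to 1 (fully open), set as the call begins (left out, the last holds). The fingers move at their own pace and stop on an object; the grip force is fixed at half the most. Time passes only in rows, so rows that repeat a pose let the fingers close. It gives the time, the measured TCP pose, the force and the opening at its end, in the units of the state.
- env.state(): the state, without advancing time (a new reading comes with each control period).
- viewer.read_camera(name): name is "scene" or "top"; returns a dict with "image" (420x560x3 uint8, red, green, blue), "fx", "fy", "cx", "cy" (pixels), "rvec" (rotation vector, rad) and "tvec" (3), from world to camera coordinates, as OpenCV has them. Camera axes: x right, y down, z forward; pixel columns grow to the right and rows downward; lengths in mm; the calibration is good to about 2 mm. A picture is of the moment at which its call begins. There is no depth.
- env.job_done(): hands the job in, once; it reports no verdict.
The state is a dict: "t": time; "joints": joint angles; "qvel": joint speeds; "tau": joint torques, N m; "eef_pos": TCP position; "tcp_rot": TCP orientation; "ft_force": force on the tool from outside, world axes, zero at the start; "moment": the same for the moment, N m; "opening": opening from 0.0 (shut) to 1.0 (fully open).
Only numpy, scipy, OpenCV 4.12 (cv2) and the standard library are available. Lean on these libraries where they do the work, as an engineer would, in place of code of your own. Each camera call takes 0.05 s, during which the arm holds its last target.

## Working session

There is one attempt and no reset: what is moved stays moved. The work goes in short steps, Python scripts to look and compute and a tool call to move; the robot and the scene stay as the last step left them, time stands still between calls to the robot, and variables do not carry over. Pictures are saved under pics/ and viewed, and the job is handed in when it is done.

Besides the shell and the picture viewer there is one more tool, called after ">>>" in YAML: its name, and indented under it one key for each argument. play_rows: Moves the arm, as the interface text tells. Its arguments: {"type":"object","properties":{"increments":{"type":"array","items":{"type":"object","properties":{"dx":{"type":"number"},"dy":{"type":"number"},"dz":{"type":"number"},"rx":{"type":"number"},"ry":{"type":"number"},"rz":{"type":"number"}}}},"fingers":{"type":"number"}},"required":["increments"]}

```bash
ls; mkdir -p pics; cat > h.py <<'E'
import numpy as np, cv2
from cell import env, viewer
def look(n,f):
    c=viewer.read_camera(n); cv2.imwrite('pics/'+f+'.png',c['image'][:,:,::-1]); np.save('pics/'+f+'.npy',c,allow_pickle=True); return c
def load(f): return np.load('pics/'+f+'.npy',allow_pickle=True).item()
def ray(c,u,v,z):
    R=cv2.Rodrigues(np.array(c['rvec'],float))[0]; t=np.array(c['tvec'],float).ravel()
    o=-R.T@t; d=R.T@np.array([(u-c['cx'])/c['fx'],(v-c['cy'])/c['fy'],1]); return o+d*(z-o[2])/d[2]
def proj(c,p):
    K=np.array([[c['fx'],0,c['cx']],[0,c['fy'],c['cy']],[0,0,1]],float)
    return cv2.projectPoints(np.array(p,float).reshape(-1,1,3),np.array(c['rvec'],float),np.array(c['tvec'],float),K,None)[0].reshape(-1,2)
E
python3 - <<'E'
from h import *
for n in('top','scene'):
    c=look(n,n+'0'); R=cv2.Rodrigues(np.array(c['rvec'],float))[0]; print(n,c['fx'],-R.T@np.array(c['tvec'],float).ravel(),R[2])
print(env.state())
E
```

```text
pics
top 500.0573200071117 [600.82073532  48.8879935  932.31472299] [ 0.04416872  0.00329086 -0.99901867]
scene 490.19869337048584 [1082.53878921  493.1952266   855.51522537] [-0.40657129 -0.45906919 -0.78990839]
{'t': 0.1, 'joints': array([ 1.15839111e+00,  4.91467690e-01,  1.55936742e+00, -2.57693671e-05,
        1.09171150e+00, -1.05572894e-01]), 'qvel': array([-0.00162378, -0.00283657, -0.00130709,  0.0006737 ,  0.0006981 ,
        0.00233845]), 'tau': array([ 1.96994348e-03, -6.13629270e+01, -2.58608419e+01,  6.93872804e-02,
        4.70431626e-02, -8.06372782e-05]), 'eef_pos': array([188.72803357, 595.79522487, 404.24698932]), 'tcp_rot': array([-3.14064160e+00, -7.77956057e-05,  2.83477218e+00]), 'ft_force': array([-0.39144071, -0.71801787, -0.78435192]), 'moment': array([ 0.00870096,  0.01982176, -0.03003012]), 'opening': 1.0029714549638442}
```

View pics/top0.png

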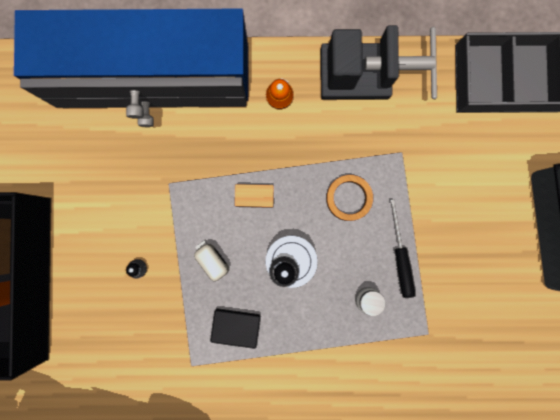

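View pics/scene0.png

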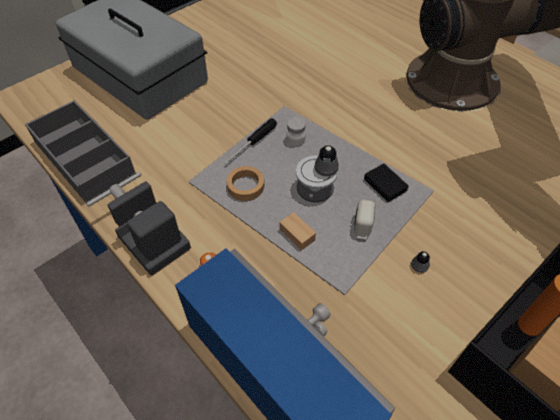

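The top view shows the pedestal near (291,262), with the laser towards (284,271). A smaller black lookalike stands at (136,268). I'll zoom in to measure.

```bash
python3 - <<'E'
from h import *
a=load('top0')['image'][222:302,250:330]; b=load('scene0')['image'][135:215,275:355]
cv2.imwrite('pics/z0.png',np.hstack([cv2.resize(x,(400,400),interpolation=cv2.INTER_NEAREST) for x in(a,b)])[:,:,::-1])
c=load('top0')
for p in[(291,262),(250,262),(291,222)]: print(p,ray(c,*p,66))
print(ray(c,284,271,132), ray(c,284,271,86))
E
```

```text
(291, 262) [549.96654705  23.31037493  66.        ]
(250, 262) [550.29034247  94.09097051  66.        ]
(291, 222) [619.00518949  22.87847204  66.        ]
[539.60272735  36.50074892 132.        ] [536.08407615  35.78876246  86.        ]
```

View pics/z0.png

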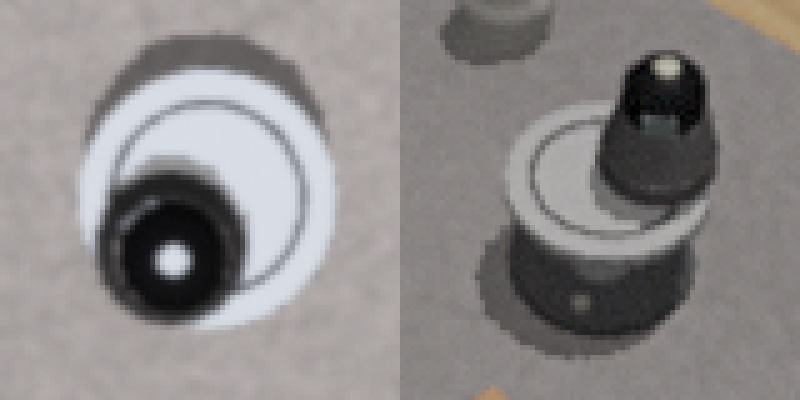

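```bash
cat >> h.py <<'E'
def fitc(P):
    A=np.c_[2*P,np.ones(len(P))]; s=np.linalg.lstsq(A,(P**2).sum(1),rcond=None)[0]; return s[:2],np.sqrt(s[2]+s[:2]@s[:2])
def robust(P,n=6,k=1.0):
    for _ in range(n):
        c,r=fitc(P); e=abs(np.linalg.norm(P-c,axis=1)-r); P=P[e<max(k,1.5*np.median(e))]
    return c,r,len(P)
def pedestal(c,box):
    u0,v0,u1,v1=box; im=c['image'][v0:v1,u0:u1].astype(np.uint8); m=(im.min(2)>175).astype(np.uint8)
    k=max(cv2.findContours(m,cv2.RETR_EXTERNAL,cv2.CHAIN_APPROX_NONE)[0],key=cv2.contourArea)
    P=cv2.convexHull(k).reshape(-1,2); P=k.reshape(-1,2)
    W=np.array([ray(c,u0+p[0],v0+p[1],66)[:2] for p in P]); return robust(W)
def head(c,box,thr=35):
    # head black disc blob
    u0,v0,u1,v1=box; im=c['image'][v0:v1,u0:u1]; g=im.max(2)
    m=((g<thr)).astype(np.uint8)
    ks=cv2.findContours(m,cv2.RETR_EXTERNAL,cv2.CHAIN_APPROX_NONE)[0]
    k=max(ks,key=cv2.contourArea); P=k.reshape(-1,2)
    W=np.array([ray(c,u0+p[0],v0+p[1],132)[:2] for p in P]); return robust(W)
def belt(c,box,thr=75,z=86):
    u0,v0,u1,v1=box; g=c['image'][v0:v1,u0:u1].max(2)
    m=(g<thr).astype(np.uint8)
    n,l,s,ce=cv2.connectedComponentsWithStats(m)
    k=max(cv2.findContours(m,cv2.RETR_EXTERNAL,cv2.CHAIN_APPROX_NONE)[0],key=cv2.contourArea); P=k.reshape(-1,2)
    W=np.array([ray(c,u0+p[0],v0+p[1],z)[:2] for p in P]); return robust(W)
def spot(c,box):
    u0,v0,u1,v1=box; im=c['image'][v0:v1,u0:u1]; g=im.min(2).astype(float)
    m=(g>90).astype(np.uint8); n,l,s,ce=cv2.connectedComponentsWithStats(m)
    out=[]
    for i in range(1,n):
        if s[i,4]<60: out.append((s[i,4],ce[i]+[u0,v0],ray(c,ce[i][0]+u0,ce[i][1]+v0,132)[:2]))
    return out
E
python3 - <<'E'
from h import *
c=load('top0'); box=(262,230,322,296)
print('ped',pedestal(c,box))
for t in(30,40):print('head',t,head(c,box,t))
for t in(60,80,110):print('belt',t,belt(c,box,t))
print(spot(c,box))
im=c['image']
print(im[272,262:302].max(1)); print(im[250:292,284].max(1))
d=load('scene0'); print('ped scene',pedestal(d,(290,145,345,195)))
print(spot(d,(310,140,345,180)))
E
```

```text
ped (array([550.61707329,  23.167248  ]), np.float64(44.06622982283863), 100)
head 30 (array([536.29459408,  35.57118898]), np.float64(15.843321183273714), 49)
head 40 (array([539.61037736,  37.16137122]), np.float64(20.34451465076492), 36)
belt 60 (array([536.49146618,  36.42316822]), np.float64(22.922625649685607), 72)
belt 80 (array([536.3134962 ,  36.47667324]), np.float64(23.735509349432775), 77)
belt 110 (array([536.33734863,  36.54419402]), np.float64(24.656970059150332), 66)
[(np.int32(2), array([279.5, 262. ]), array([553.92474662,  43.5958114 ])), (np.int32(3), array([275.        , 265.66666667]), array([548.13293356,  50.80009808])), (np.int32(41), array([284.02439024, 273.58536585]), array([535.50197738,  36.48501643]))]
[172 168 166 163 161 164 165 112  58  51  74  86  45  16  15  17  18  21
  45 110 180 215 226 223 198 138  61  21  17  17  15  17  27  48  59  53
  84 158 217 228]
[229 228 218 175 154 137  80  39  34  33  40  46  26  12  11  14  15  17
  16  28 105 198 226 229 229 227 203 117  40  22  20  17  14  20  35  53
  90 148 169 171 169 169]Traceback (most recent call last):
  File "<stdin>", line 9, in <module>
  File "h.py", line 20, in pedestal
    k=max(cv2.findContours(m,cv2.RETR_EXTERNAL,cv2.CHAIN_APPROX_NONE)[0],key=cv2.contourArea)
ValueError: max() iterable argument is empty
```

```bash
cat >> h.py <<'E'
from scipy.spatial.transform import Rotation as Ro
def to(x,y,ztip,pushang=None):
    s=env.state(); R=Ro.from_euler('xyz',s['tcp_rot']).as_matrix()
    cur=np.array(s['eef_pos']); d=R.T@(np.array([x,y,ztip+190])-cur)
    o=[np.round(d,1).tolist()]
    if pushang is not None:
        # want -tool x along pushang(deg), tool z down
        a=np.radians(pushang); xx=-np.array([np.cos(a),np.sin(a),0]); zz=np.array([0,0,-1]); Rt=np.c_[xx,np.cross(zz,xx),zz]
        o.append(np.round(np.degrees(Ro.from_matrix(R.T@Rt).as_rotvec())/6,2).tolist())
    tip=cur+R@[0,0,190]; print('t',s['t'],'tip',tip.round(1),'F',np.round(s['ft_force'],1),'go',o)
E
python3 - <<'E'
from h import *
to(300,400,240,-42.3); to(491,77,150,-42.3)
E
```

```text
t 0.1 tip [188.7 595.6 214.2] F [-0.4 -0.7 -0.8] go [[-165.2, -153.1, -25.6], [-0.01, 0.0, 4.12]]
t 0.1 tip [188.7 595.6 214.2] F [-0.4 -0.7 -0.8] go [[-444.9, -403.2, 64.6], [-0.01, 0.0, 4.12]]
```

>>> play_rows:
  fingers: 0
  increments:
    - {"dx":-28,"dy":-26,"dz":-20,"rz":0.8}
    - {"dx":-56,"dy":-52,"dz":-26,"rz":1.6}
    - {"dx":-84,"dy":-78,"dz":-26,"rz":2.4}
    - {"dx":-112,"dy":-104,"dz":-26,"rz":3.2}
    - {"dx":-140,"dy":-130,"dz":-26,"rz":4.1}
    - {"dx":-165,"dy":-153,"dz":-26,"rz":4.12}
    - {"dx":-193,"dy":-178,"dz":-26,"rz":4.12}
    - {"dx":-221,"dy":-203,"dz":-20,"rz":4.12}

```text
invalid input
```

```bash
python3 - <<'E'
from h import *
to(491,77,150,-42.3)
E
```

```text
t 0.1 tip [188.7 595.6 214.2] F [-0.4 -0.7 -0.8] go [[-444.9, -403.2, 64.6], [-0.01, 0.0, 4.12]]
```

>>> play_rows:
  fingers: 0
  increments:
    - {"dx":-28,"dy":-26,"dz":-20,"rx":0,"ry":0,"rz":0.8}
    - {"dx":-56,"dy":-52,"dz":-26,"rx":0,"ry":0,"rz":1.6}
    - {"dx":-84,"dy":-78,"dz":-26,"rx":0,"ry":0,"rz":2.4}
    - {"dx":-112,"dy":-104,"dz":-26,"rx":0,"ry":0,"rz":3.2}
    - {"dx":-140,"dy":-130,"dz":-26,"rx":0,"ry":0,"rz":4.1}
    - {"dx":-165,"dy":-153,"dz":-26,"rx":0,"ry":0,"rz":4.12}
    - {"dx":-193,"dy":-178,"dz":-26,"rx":0,"ry":0,"rz":4.12}
    - {"dx":-221,"dy":-203,"dz":-20,"rx":0,"ry":0,"rz":4.12}

```text
t: 0.77
eef_pos: [338.6, 334.0, 425.0]
tcp_rot: [3.141, 0.001, 2.404]
ft_force: [0.8, 0.5, 0.3]
opening: 0.494
```

```bash
python3 - <<'E'
from h import *
to(491,77,150,-42.3)
E
```

```text
t 0.7667 tip [338.7 334.  235. ] F [0.8 0.5 0.3] go [[-285.7, -87.7, 85.1], [0.0, 0.01, 0.0]]
```

>>> play_rows:
  fingers: 0
  increments:
    - {"dx":-36,"dy":-11,"dz":11,"rx":0,"ry":0,"rz":0}
    - {"dx":-72,"dy":-22,"dz":22,"rx":0,"ry":0,"rz":0}
    - {"dx":-108,"dy":-33,"dz":33,"rx":0,"ry":0,"rz":0}
    - {"dx":-144,"dy":-44,"dz":44,"rx":0,"ry":0,"rz":0}
    - {"dx":-180,"dy":-55,"dz":55,"rx":0,"ry":0,"rz":0}
    - {"dx":-216,"dy":-66,"dz":66,"rx":0,"ry":0,"rz":0}
    - {"dx":-252,"dy":-77,"dz":75,"rx":0,"ry":0,"rz":0}
    - {"dx":-285,"dy":-88,"dz":85,"rx":0,"ry":0,"rz":0}

```text
t: 1.43
eef_pos: [491.1, 75.2, 339.6]
tcp_rot: [3.141, 0.001, 2.403]
ft_force: [-0.2, 0.6, 0.9]
opening: 0.006
```

```bash
python3 - <<'E'
from h import *
to(491,77,72,-42.3)
E
```

```text
t 1.4333 tip [491.2  75.2 149.6] F [-0.2  0.6  0.9] go [[1.3, 1.3, 77.6], [0.0, 0.01, 0.0]]
```

>>> play_rows:
  fingers: 0
  increments:
    - {"dx":1.3,"dy":1.3,"dz":25,"rx":0,"ry":0,"rz":0}
    - {"dx":1.3,"dy":1.3,"dz":50,"rx":0,"ry":0,"rz":0}
    - {"dx":1.3,"dy":1.3,"dz":70,"rx":0,"ry":0,"rz":0}
    - {"dx":1.3,"dy":1.3,"dz":77,"rx":0,"ry":0,"rz":0}
    - {"dx":1.3,"dy":1.3,"dz":77.5,"rx":0,"ry":0,"rz":0}
    - {"dx":1.3,"dy":1.3,"dz":77.5,"rx":0,"ry":0,"rz":0}

```text
t: 1.93
eef_pos: [491.2, 77.1, 262.4]
tcp_rot: [3.141, 0.0, 2.404]
ft_force: [0.1, 0.9, 0.7]
opening: 0.001
```

```bash
python3 - <<'E'
from h import *
to(491,77,72,-42.3)
c=look('top','top1'); d=look('scene','scene1')
a=c['image'][212:322,220:330]; b=d['image'][115:215,255:355]
cv2.imwrite('pics/z1.png',np.hstack([cv2.resize(x,(400,400),interpolation=cv2.INTER_CUBIC) for x in(a,b)])[:,:,::-1])
E
```

```text
t 1.9333 tip [491.3  77.1  72.4] F [0.1 0.9 0.7] go [[0.1, -0.3, 0.4], [0.0, 0.0, 0.0]]
```

View pics/z1.png

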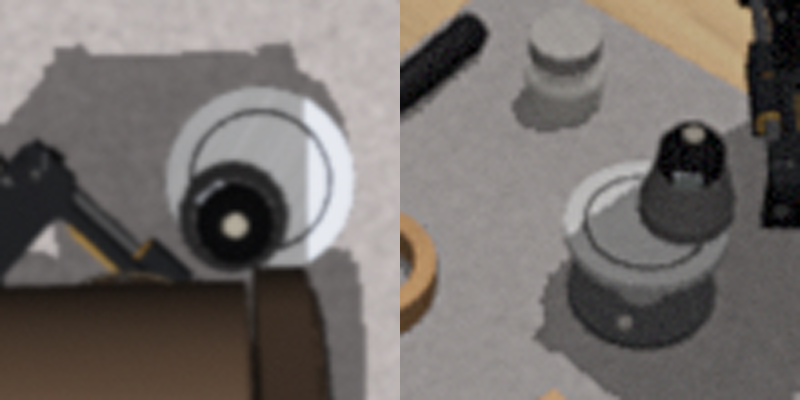

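Top view: laser still near zoom (235,220), finger to its lower left and clear. Scene view: the tip (780,225) stands just right of the laser, with a gap. I'll push slowly along −tool x.

>>> play_rows:
  fingers: 0
  increments:
    - {"dx":-6,"dy":0,"dz":0,"rx":0,"ry":0,"rz":0}
    - {"dx":-12,"dy":0,"dz":0,"rx":0,"ry":0,"rz":0}
    - {"dx":-16,"dy":0,"dz":0,"rx":0,"ry":0,"rz":0}
    - {"dx":-18,"dy":0,"dz":0,"rx":0,"ry":0,"rz":0}
    - {"dx":-20,"dy":0,"dz":0,"rx":0,"ry":0,"rz":0}
    - {"dx":-21,"dy":0,"dz":0,"rx":0,"ry":0,"rz":0}
    - {"dx":-22,"dy":0,"dz":0,"rx":0,"ry":0,"rz":0}
    - {"dx":-23,"dy":0,"dz":0,"rx":0,"ry":0,"rz":0}

```text
t: 2.7
eef_pos: [508.2, 61.7, 263.1]
tcp_rot: [3.14, 0.001, 2.404]
ft_force: [-1.7, 1.7, 1.0]
opening: -0.001
```

>>> play_rows:
  fingers: 0
  increments:
    - {"dx":-1,"dy":0,"dz":0,"rx":0,"ry":0,"rz":0}
    - {"dx":-2,"dy":0,"dz":0,"rx":0,"ry":0,"rz":0}
    - {"dx":-3,"dy":0,"dz":0,"rx":0,"ry":0,"rz":0}
    - {"dx":-4,"dy":0,"dz":0,"rx":0,"ry":0,"rz":0}
    - {"dx":-5,"dy":0,"dz":0,"rx":0,"ry":0,"rz":0}
    - {"dx":-6,"dy":0,"dz":0,"rx":0,"ry":0,"rz":0}
    - {"dx":-7,"dy":0,"dz":0,"rx":0,"ry":0,"rz":0}
    - {"dx":-8,"dy":0,"dz":0,"rx":0,"ry":0,"rz":0}

```text
t: 3.37
eef_pos: [514.2, 56.3, 263.2]
tcp_rot: [3.14, 0.001, 2.404]
ft_force: [-1.7, 1.9, 1.7]
opening: 0.002
```

```bash
cat > m.py <<'E'
import sys
from h import *
n=sys.argv[1]
to(491,77,72,-42.3)
c=look('top','top'+n); d=look('scene','scene'+n)
a=c['image'][212:322,220:330]; b=d['image'][115:215,255:355]
cv2.imwrite('pics/z%s.png'%n,np.hstack([cv2.resize(x,(400,400),interpolation=cv2.INTER_CUBIC) for x in(a,b)])[:,:,::-1])
for s in spot(c,(270,235,305,285)): print('spot',s)
E
python3 m.py 2
```

```text
t 3.3667 tip [514.6  56.3  73.2] F [-1.7  1.9  1.7] go [[31.1, -0.3, 1.1], [0.01, 0.01, 0.0]]
spot (np.int32(11), array([280.45454545, 260.27272727]), array([556.66281419,  42.05905431]))
spot (np.int32(19), array([287.57894737, 268.42105263]), array([543.66914371,  30.77428954]))
```

View pics/z2.png

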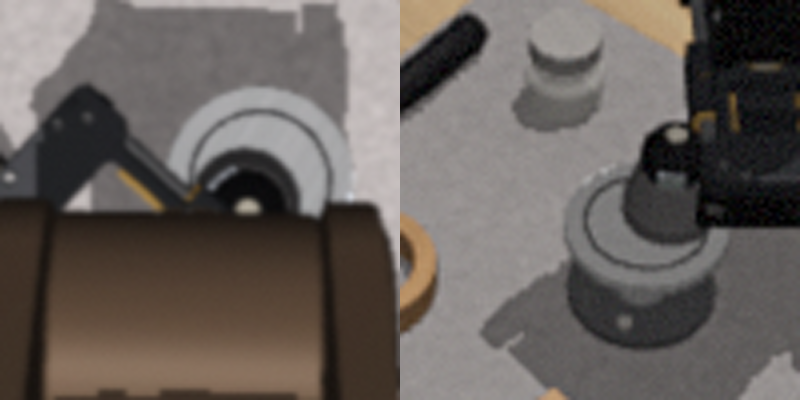

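The laser slides upright with about 2.5 N of push. Another 8 mm, then I'll back off and measure.

>>> play_rows:
  fingers: 0
  increments:
    - {"dx":-1,"dy":0,"dz":0,"rx":0,"ry":0,"rz":0}
    - {"dx":-2,"dy":0,"dz":0,"rx":0,"ry":0,"rz":0}
    - {"dx":-3,"dy":0,"dz":0,"rx":0,"ry":0,"rz":0}
    - {"dx":-4,"dy":0,"dz":0,"rx":0,"ry":0,"rz":0}
    - {"dx":-5,"dy":0,"dz":0,"rx":0,"ry":0,"rz":0}
    - {"dx":-6,"dy":0,"dz":0,"rx":0,"ry":0,"rz":0}
    - {"dx":-7,"dy":0,"dz":0,"rx":0,"ry":0,"rz":0}
    - {"dx":-8,"dy":0,"dz":0,"rx":0,"ry":0,"rz":0}

```text
t: 4.13
eef_pos: [520.3, 50.7, 263.2]
tcp_rot: [3.14, 0.002, 2.404]
ft_force: [-2.0, 1.2, 0.2]
opening: 0.006
```

>>> play_rows:
  fingers: 0
  increments:
    - {"dx":2,"dy":0,"dz":0,"rx":0,"ry":0,"rz":0}
    - {"dx":10,"dy":0,"dz":0,"rx":0,"ry":0,"rz":0}
    - {"dx":30,"dy":0,"dz":0,"rx":0,"ry":0,"rz":0}
    - {"dx":60,"dy":0,"dz":0,"rx":0,"ry":0,"rz":0}
    - {"dx":60,"dy":0,"dz":0,"rx":0,"ry":0,"rz":0}
    - {"dx":60,"dy":0,"dz":0,"rx":0,"ry":0,"rz":0}

```text
t: 4.63
eef_pos: [475.1, 92.0, 263.3]
tcp_rot: [3.14, 0.002, 2.405]
ft_force: [0.8, 0.2, -0.4]
opening: 0.003
```

```bash
python3 m.py 3; python3 - <<'E'
from h import *
c=load('top3')
for t in(60,80):print('belt',t,belt(c,(272,235,312,282),t))
E
```

```text
t 4.6333 tip [475.5  91.9  73.3] F [ 0.8  0.2 -0.4] go [[-21.8, -0.4, 1.3], [0.01, 0.02, 0.02]]
spot (np.int32(11), array([284.        , 256.36363636]), array([562.85223695,  36.36966855]))
spot (np.int32(31), array([291.29032258, 265.70967742]), array([547.94651095,  24.83313008]))
belt 60 (array([548.48389259,  25.64142465]), np.float64(22.839676974867427), 64)
belt 80 (array([548.00892556,  25.73142435]), np.float64(23.855043206681664), 66)
```

View pics/z3.png

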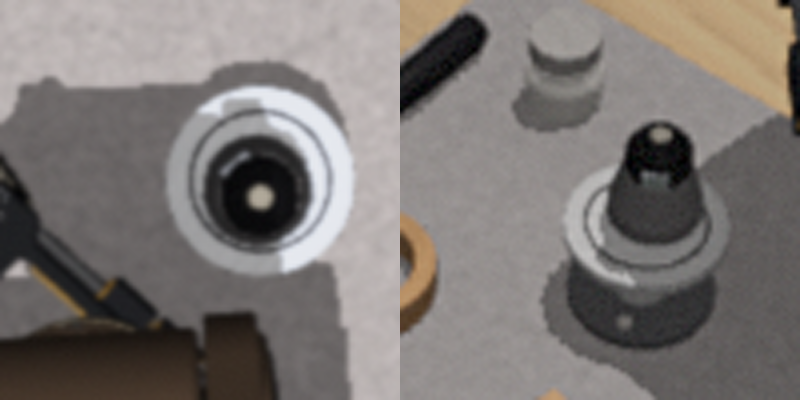

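Top view: belt at zoom x 204–312 inside the ring at 190–333, so about 3.3 mm is left in the same direction. One more light nudge.

>>> play_rows:
  fingers: 0
  increments:
    - {"dx":-15,"dy":0,"dz":0,"rx":0,"ry":0,"rz":0}
    - {"dx":-30,"dy":0,"dz":0,"rx":0,"ry":0,"rz":0}
    - {"dx":-42,"dy":0,"dz":0,"rx":0,"ry":0,"rz":0}
    - {"dx":-50,"dy":0,"dz":0,"rx":0,"ry":0,"rz":0}
    - {"dx":-54,"dy":0,"dz":0,"rx":0,"ry":0,"rz":0}
    - {"dx":-56,"dy":0,"dz":0,"rx":0,"ry":0,"rz":0}
    - {"dx":-57,"dy":0,"dz":0,"rx":0,"ry":0,"rz":0}
    - {"dx":-58,"dy":0,"dz":0,"rx":0,"ry":0,"rz":0}

```text
t: 5.4
eef_pos: [519.1, 52.1, 263.3]
tcp_rot: [3.14, 0.002, 2.404]
ft_force: [1.2, -0.3, -0.4]
opening: 0.006
```

```bash
python3 - <<'E'
from h import *
to(520.6+3.2*.74,50.7-3.2*.67,72)
E
```

```text
t 5.4 tip [519.6  52.1  73.3] F [ 1.2 -0.3 -0.4] go [[-5.3, -0.0, 1.3]]
```

>>> play_rows:
  fingers: 0
  increments:
    - {"dx":-1,"dy":0,"dz":0,"rx":0,"ry":0,"rz":0}
    - {"dx":-2,"dy":0,"dz":0,"rx":0,"ry":0,"rz":0}
    - {"dx":-3,"dy":0,"dz":0,"rx":0,"ry":0,"rz":0}
    - {"dx":-4,"dy":0,"dz":0,"rx":0,"ry":0,"rz":0}
    - {"dx":-4.7,"dy":0,"dz":0,"rx":0,"ry":0,"rz":0}
    - {"dx":-5.3,"dy":0,"dz":0,"rx":0,"ry":0,"rz":0}
    - {"dx":-5.3,"dy":0,"dz":0,"rx":0,"ry":0,"rz":0}

```text
t: 5.98
eef_pos: [523.0, 48.6, 263.3]
tcp_rot: [3.14, 0.002, 2.404]
ft_force: [-2.5, 1.8, 0.8]
opening: 0.001
```

>>> play_rows:
  fingers: 0
  increments:
    - {"dx":2,"dy":0,"dz":0,"rx":0,"ry":0,"rz":0}
    - {"dx":10,"dy":0,"dz":0,"rx":0,"ry":0,"rz":0}
    - {"dx":30,"dy":0,"dz":0,"rx":0,"ry":0,"rz":0}
    - {"dx":60,"dy":0,"dz":0,"rx":0,"ry":0,"rz":0}
    - {"dx":75,"dy":0,"dz":-20,"rx":0,"ry":0,"rz":0}
    - {"dx":85,"dy":0,"dz":-60,"rx":0,"ry":0,"rz":0}
    - {"dx":95,"dy":0,"dz":-100,"rx":0,"ry":0,"rz":0}
    - {"dx":95,"dy":0,"dz":-120,"rx":0,"ry":0,"rz":0}

```text
t: 6.65
eef_pos: [450.9, 113.7, 386.8]
tcp_rot: [3.137, 0.004, 2.405]
ft_force: [1.3, -0.1, 0.6]
opening: 0.004
```

```bash
python3 m.py 4; python3 - <<'E'
from h import *
c=load('top4')
for t in(60,80):print('belt',t,belt(c,(272,235,312,282),t))
E
```

```text
t 6.65 tip [452.  113.8 196.8] F [ 1.3 -0.1  0.6] go [[-53.8, -0.8, 125.0], [0.04, 0.04, 0.02]]
spot (np.int32(2), array([287.5, 253. ]), array([568.17785943,  30.75434706]))
spot (np.int32(5), array([283.4, 256.2]), array([563.11692552,  37.32541325]))
spot (np.int32(43), array([292.58139535, 263.97674419]), array([550.68913523,  22.75777065]))
belt 60 (array([551.42646169,  23.3593363 ]), np.float64(22.79742576055717), 69)
belt 80 (array([551.13383041,  23.22149394]), np.float64(23.52142443156851), 80)
```

View pics/z4.png

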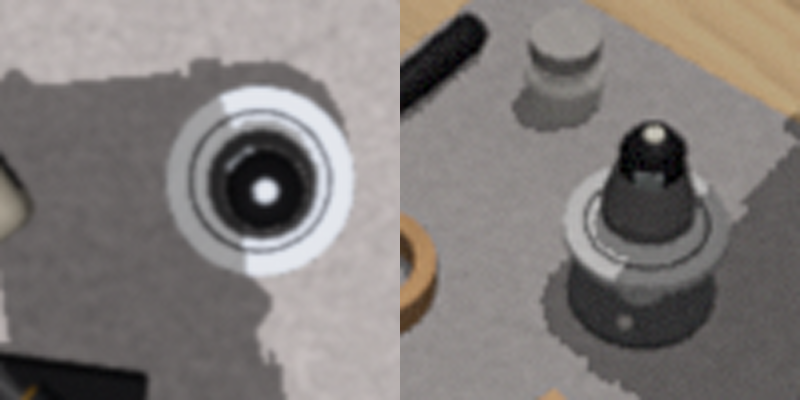

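The ring shows evenly all round, with the laser at (551.0, 23.1) and the pedestal at (550.6, 23.2). The arm is at rest and clear, so I'm handing in.

```bash
python3 - <<'E'
from h import *
a,b=load('scene0')['image'].astype(int),load('scene4')['image'].astype(int)
for n,(u0,v0,u1,v1) in dict(roll=(225,168,267,200),driver=(222,118,278,165),jar=(285,117,307,146),wood=(280,214,316,248),tape=(355,198,376,240),case=(364,164,408,202)).items():
    print(n,abs(a-b)[v0:v1,u0:u1].mean().round(1))
print(env.state()['ft_force'],env.state()['qvel'].round(3)); print(env.job_done())
E
```

```text
roll 6.7
driver 7.4
jar 7.0
wood 7.3
tape 22.8
case 18.2
[0.03279765 0.91746729 0.29804988] [-0.012  0.066  0.057 -0.001 -0.071 -0.004]
the job is handed in; nothing more can be done
None
```

The laser level now stands upright in the middle of the pedestal, and I handed the job in at about 6.7 s with the arm clear of it. I pushed it low on the belt with the closed fingertips: a first push of about 17 mm in two stages, then a last nudge of about 3 mm. The wrist force stayed around 3 N.

**Final position:** the last top view puts the belt centre at about (551.0, 23.1) mm and the pedestal centre at (550.6, 23.2) mm. That is roughly 0.5 mm off-centre, on a calibration good to about 2 mm. The ring shows all the way round, and the laser looks upright in both views.

**Checks that were less certain:**
- **Bystanders:** comparing the scene camera before and after, the tape roll, screwdriver, jar and wood block show little change. The tape measure and bit case changed more, probably because the arm and its shadow are in that part of the picture. I did not confirm their positions separately, but the fingertips stayed above the height of everything on the board and no unexpected force showed.
- **Pedestal centre:** this came from the top view only, because the same measurement failed in the scene view.
- **Arm at hand-in:** the joints were still settling slightly, at under 0.08 rad/s.

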